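# Park the ring on the frog, then unscrew the cream jar

## Task

A ring has been left lying on the lid of the cream jar: slip it down over the green frog's upright post until it lies on the frog's back, and let go of it. Then unscrew the jar's tight black cap, counter-clockwise seen from above, until its thread lets go while the wooden cradle braces the jar, and lift it straight up. Finish while still holding the cap level over the jar, its lower edge clear of the jar by about two centimetres; leave the jar standing in its cradle and the ring on the frog, and do not disturb the frog or the other things on the tray.

Things in the scene. Friction and masses are not known exactly. Their poses are not given: they have to be found in the camera images.
- ring: Chunky orange finger ring, plain, 30 mm outside, 21 mm bore, 10 mm high, 14 g. It starts lying flat on the jar's cap, within 6 mm of the cap's middle. Origin: centre of its underside, z along its axis (up).
- frog: Green ceramic frog ring holder, loose on the tray, 350 g, about 98 mm wide, facing its -x. Upright post, 17 mm diameter, tip tapering to 7 mm in the last 7 mm, up to 75 mm above the underside. Origin: centre of the underside, on the post's axis, z up. A ring pushed home lies with its underside 34 mm above the origin; bar the post, nothing of the frog is higher than 38 mm.
- jar: Cream jar, 260 g: square white glass body 64 x 64 x 36 mm high, round white neck 38 mm in diameter up to 54 mm, with three thread lugs. Origin: centre of its underside, z up. A white spring press-plate in the mouth pushes the closed cap up with about 18 N, making the thread tight (some tenths of a N m); cap off, it stands 58 mm above the origin. Lifting before the thread is free lifts the jar.
- cap: Black round screw cap, 56 mm diameter, 20 mm high, 35 g, hollow below. Origin: centre of its lower edge, z up, x towards the yellow dot on top. Screwed on, its origin is 38 mm above the jar's (2 mm above the jar's shoulders). It comes free after about 55 degrees counter-clockwise seen from above, rising about 2 mm on the way, then springing up by up to 2 mm.
- cap_dot (a point): Yellow dot on the cap's top, 22.5 mm from its middle along the cap's x. Angle of the cap's x axis from the jar's x axis, counter-clockwise from above: -12 to +4 degrees at the start (stop at -14); the thread is free, so that the cap lifts straight off, from 38 to 74 degrees, where the next stop is.
- cradle: Fixed dark wooden cradle, 83 x 83 mm, 15 mm high, on the tray, with a square pocket 67 x 67 mm in which the jar stands on a 3 mm floor and cannot turn more than a few degrees. Origin: centre of its underside.
- tray: Fixed oval silver-tone steel tray, 340 mm (x) by 500 mm (y), base 4 mm thick on the dresser, rim 12.5 mm high. All else stands on it. Origin: centre of its underside.
- chest: Bystander, fixed: clear acrylic trinket chest with two drawers, 85 x 160 x 75 mm, on the far side of the tray. Origin: centre of its underside.
- flacon: Bystander, loose: closed amber perfume flacon with a brass cap, 30 x 46 mm, 82 mm high. Origin: centre of its underside.
- watch: Bystander, loose: black rubber wristwatch, its strap closed into a loop, standing on the strap's edge, about 65 x 70 mm, 40 mm high. Origin: centre of its underside.
- comb: Bystander, loose: flat amber horn-effect comb, 125 mm along its y, 30 mm wide, 5 mm high, lying on the near side of the tray. Origin: centre of its underside.
Mind the look-alikes: they are no part of the job. What is shaped like the ring but pink or turquoise is not meant.

How it is judged:
By the outcome, as a careful person would: the job done as asked, in the order asked, and still so for the second after the job is handed in, while the arm keeps its last pose, push and grip.
It also fails if it takes over 48 s, if anything falls off the work surface, if the arm or the gripper's body presses on something with over 40 N, if the wrist force passes 120 N, or if a joint passes its speed limit or range.

## Robot

A 6-joint arm with a two-finger parallel gripper is mounted at the origin on the work surface. World frame = base frame: x ahead of the robot, y to its left, z up, the work surface at z = 0. Lengths are in m, angles in rad, forces in N, time in s.
With the tool pointing down it reaches from about 0.375 to 0.9 m from the base axis. Payload 3.1 kg.
Tool frame: the origin (TCP) lies between the finger pads; the fingertips stand manip.finger_overhang ahead of it and the grasp point (between the pads) lies 5 mm behind it (manip.finger_overhang is the distance from the TCP to the fingertips, in m); z points along the fingers, y is the line along which they close (so a half turn about z gives the same grasp; the last joint's range is limited). The gripper opens to 85 mm and grips with 20 to 120 N. Pads are 22 mm wide; open, the fingers measure 114 mm over their backs; the gripper's body (76 mm by 85 mm) begins 54 mm behind the grasp point. The pads swing forward as they close: fully open they stand 13 mm farther back than shut.
Start: joints at [-1.512, 0.527, 1.433, -0, 1.181, -0.178], TCP at [0.147, -0.607, 0.245] pointing down, gripper open.
Joint ranges: [-3.08, 3.08], [-0.75, 2.2], [0.22, 2.44], [-1.43, 4.57], [0, 2.65], [-2.85, 2.85]. Speed limits (rad/s): [2.79, 2.79, 3.14, 3.14, 3.14, 3.14].

## Interface

Orientations are given as a unit quaternion [x, y, z, w].
In Python, from station import manip gives the robot as it stands.
- The arm moves only by the tool drive_tool, never from a script. Its argument "plan" is a list of rows, each a list of 7 numbers: the shift along the tool's x, y, z in m, then the turn, a rotation vector about the tool's x, y, z in degrees, then the opening, from -1 (shut) to 1 (fully open). In form: [[x, y, z, wx, wy, wz, gripper], ...]. A call has 1 to 10 rows; each row shifts and turns the commanded pose from where the row before left it, along the tool's axes as they then stand; what a row does not reach is not made up. A row lasts 1/10 s, in which the tool goes at most 50 mm and 8.59 degrees, less where a joint would pass 70% of its speed; a pose out of reach is approached as far as the arm can. A call is refused whole if a number of a shift passes 0.05 or a number of a turn 8.59, either way. A call with a gripper value outside its range is refused whole. The fingers move at their own pace and stop on an object; "newtons" is the grip in N (left out, the last holds). Time passes only in rows, so rows that do not move let the fingers close. It gives the time, the measured TCP pose, the force, the opening and the grip force at its end, in the units of the state.
- manip.sense(): the state, without advancing time (a new reading comes with each control period).
- manip.snapshot(name): name is "scene" or "side" or "wrist"; returns a dict with "image" (400x640x3 uint8, red, green, blue), "z_map" (400x640 float32, m along the optical axis (not along the pixel's ray), 0 where there is no reading), "fov_y" (degrees; the focal length in pixels is half the picture's height over the tangent of half this angle, whatever the lens; pixels are square), "cx", "cy" (the principal point, pixels), "extrinsics" (4x4, takes a point from camera to world coordinates); the wrist camera has in their place "mount" (4x4, takes a point from camera to tool coordinates, whose origin is the TCP and whose axes are the flange's). Camera axes: x right, y up, looking along -z (the intrinsics and any distortion apply to the point x, -y, -z); pixel columns grow to the right and rows downward; lengths in m; the calibration is good to about 2 mm. A picture is of the moment at which its call begins: read the wrist's pose just before it.
- manip.sign_off(): hands the job in; it is judged then, once.
The state is a dict: "t": time; "q": joint angles; "qd": joint speeds; "tau": joint torques, N m; "tcp_pos": TCP position; "tool_rot": TCP orientation; "force": force on the tool from outside, world axes, zero at the start; "ft_torque": the same for the moment, N m; "finger_gap": opening from 0.0 (shut) to 1.0 (fully open); "gripper_force": force on a finger pad.
Only numpy, scipy, OpenCV 4.12 (cv2) and the standard library are available. Lean on these libraries where they do the work, as an engineer would, in place of code of your own. Each camera call takes 0.05 s, during which the arm holds its last target. There are 200 camera calls.

## Working session

There is one attempt and no reset: what is moved stays moved. The work goes in short steps, Python scripts to look and compute and a tool call to move; the robot and the scene stay as the last step left them, time stands still between calls to the robot, and variables do not carry over. Pictures are saved under pics/ and viewed, at most 10 in all, crops included, and the job is handed in when it is done.

Besides the shell and the picture viewer there is one more tool, called after "Call:" as name([rows], argument=value, ...), one row to a line, values as JSON. drive_tool: Moves the arm, as the interface text tells. Its arguments: {"type":"object","properties":{"plan":{"type":"array"},"newtons":{"type":"number"}},"required":["plan"]}

```bash
mkdir -p pics; ls; cat > h.py <<'E'
import numpy as np, cv2
from station import manip
from scipy.spatial.transform import Rotation as R
def snap(n):
    s=manip.sense(); d=manip.snapshot(n)
    if 'extrinsics' in d: T=np.array(d['extrinsics'])
    else:
        W=np.eye(4);W[:3,:3]=R.from_quat(s['tool_rot']).as_matrix();W[:3,3]=s['tcp_pos'];T=W@np.array(d['mount'])
    d['T']=T; d['f']=200/np.tan(np.radians(d['fov_y'])/2); return d
def ray(d,u,v):
    r=np.array([(u-d['cx'])/d['f'],-(v-d['cy'])/d['f'],-1.]); return d['T'][:3,3], d['T'][:3,:3]@r
def onz(d,u,v,z):
    o,r=ray(d,u,v); return o+r*(z-o[2])/r[2]
def cloud(d):
    v,u=np.mgrid[0:400,0:640]; z=d['z_map']
    p=np.stack([(u-d['cx'])/d['f']*z,-(v-d['cy'])/d['f']*z,-z],-1)
    return p@d['T'][:3,:3].T+d['T'][:3,3]
def save(d,n): cv2.imwrite('pics/'+n,d['image'][:,:,::-1])
E
python3 - <<'E'
from h import *
s=manip.sense(); print(s, manip.finger_overhang)
import pickle
D={}
for n in ('scene','side','wrist'):
    d=snap(n); D[n]=d; save(d,n+'0.png'); print(n,d['f'],d['cx'],d['cy'],d['T'].round(3).tolist(),[k for k in d])
pickle.dump(D,open('d0.pkl','wb'))
E
```

```text
pics
{'t': 0.0, 'q': array([-1.51149789e+00,  5.28459304e-01,  1.43389896e+00,  3.52776855e-06,
        1.18138751e+00, -1.78477612e-01]), 'qd': array([ 0.00023645, -0.00107649,  0.00047205, -0.00066299,  0.0013624 ,
        0.00112199]), 'tau': array([-4.95592085e-04, -4.42344153e+01, -1.78025633e+01, -2.26052193e-04,
        8.37506843e-03,  2.94489233e-06]), 'tcp_pos': array([ 0.14721581, -0.60671431,  0.24433886]), 'tool_rot': array([ 9.92940643e-01,  1.18607420e-01,  6.57419246e-05, -1.07455049e-03]), 'force': array([-0.53290879,  0.21590393, -0.42042258]), 'ft_torque': array([-0.02198714,  0.00124796,  0.00206309]), 'gripper_force': 0.0, 'finger_gap': 0.9968028533947322} 0.014
scene 395.48018478912684 325.63650219549555 197.21350835066826 [[0.329, -0.801, 0.5, 1.042], [0.944, 0.276, -0.179, -0.254], [0.005, 0.532, 0.847, 0.89], [0.0, 0.0, 0.0, 1.0]] ['image', 'z_map', 'fov_y', 'cx', 'cy', 'extrinsics', 'T', 'f']
side 428.44322649757856 311.5526930921652 202.80073785466058 [[0.953, 0.199, -0.229, 0.337], [-0.303, 0.598, -0.742, -0.756], [-0.011, 0.777, 0.63, 0.645], [0.0, 0.0, 0.0, 1.0]] ['image', 'z_map', 'fov_y', 'cx', 'cy', 'extrinsics', 'T', 'f']
wrist 276.4456826168598 318.6858519032967 195.1010898239485 [[0.236, 0.929, 0.286, 0.219], [-0.972, 0.227, 0.066, -0.589], [-0.003, -0.293, 0.956, 0.373], [0.0, 0.0, 0.0, 1.0]] ['image', 'z_map', 'fov_y', 'cx', 'cy', 'mount', 'T', 'f']
```

View pics/scene0.png

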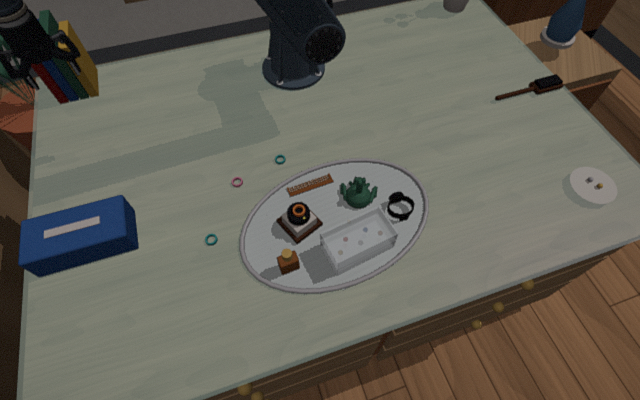

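View pics/side0.png

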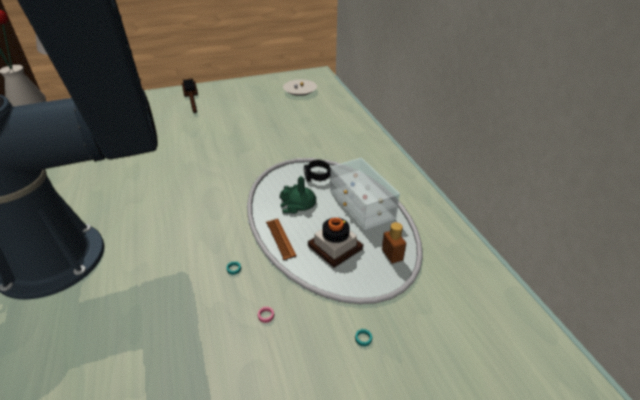

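The scene view shows the orange ring on the black cap at (301,211) and the frog at (357,193). The side view shows the same ring at (337,225) and the frog at (297,196). The look-alikes are pink at (237,182) and turquoise at (280,159) and (211,240) in the scene view, all lying on the dresser. Only the orange ring on the cap fits the description. I'll confirm it in the wrist close-up after working out rough positions.

```bash
python3 - <<'E'
from h import *
import pickle
D=pickle.load(open('d0.pkl','rb'))
for n in ('scene','side'):
    d=D[n]; im=d['image'];P=cloud(d); hsv=cv2.cvtColor(im,cv2.COLOR_RGB2HSV)
    for nm,(u,v) in dict(scene=dict(ring=(301,211),frog=(357,193),flac=(287,262)),side=dict(ring=(337,225),frog=(297,196),flac=(394,245)))[n].items():
        w=P[v-14:v+15,u-14:u+15].reshape(-1,3); print(n,nm,w[w[:,2].argmax()].round(3),'maxz')
    # ring mask: orange near cap
    m=cv2.inRange(hsv,(5,150,90),(18,255,255)); 
    k,l,st,c=cv2.connectedComponentsWithStats(m)
    for i in range(1,k):
        if st[i,4]>15: print(n,'or',st[i],c[i].round(1),onz(d,*c[i],0.075).round(4))
    m=cv2.inRange(hsv,(60,60,10),(95,255,110)); 
    q=(m>0)&(P[...,2]>.055)&(P[...,2]<.1)
    print(n,'post',np.argwhere(q).mean(0),np.median(P[q],0),P[q].max(0),q.sum())
E
```

```text
scene ring [ 1.042 -0.254  0.89 ] maxz
scene frog [ 1.042 -0.254  0.89 ] maxz
scene flac [ 1.042 -0.254  0.89 ] maxz
scene or [  0  93  26  11 116] [11.9 99. ] [-0.0461 -0.8216  0.075 ]
scene or [  0 110  33  23 346] [ 18.9 122.3] [ 0.0567 -0.7976  0.075 ]
scene or [291 179  42  16  97] [311.3 186.4] [ 0.5194 -0.1044  0.075 ]
scene or [293 204  12  11  68] [298.5 209.4] [ 0.572  -0.1539  0.075 ]
scene or [278 252  20  14  93] [287.6 259.4] [ 0.6868 -0.2144  0.075 ]
scene post [113.46875    174.58928571] [-0.07204518 -0.64929236  0.07335114] [0.60035693 0.02633693 0.09994413] 224
side ring [ 0.337 -0.756  0.645] maxz
side frog [ 0.337 -0.756  0.645] maxz
side flac [ 0.337 -0.756  0.645] maxz
side or [328 219  16  11 118] [335.4 223.7] [ 0.5691 -0.1623  0.075 ]
side or [268 220  27  39 400] [281.2 239.3] [ 0.4553 -0.1717  0.075 ]
side or [385 232  20  14 137] [394.6 239.4] [ 0.6606 -0.24    0.075 ]
side post [209.95505618 184.65168539] [0.5405493  0.00295075 0.07049634] [0.57722712 0.0500551  0.09627936] 89
```

Call:
drive_tool([
  [0.033,-0.029,0,0,0,0,1],
  [0.033,-0.029,0,0,0,0,1],
  [0.033,-0.029,0,0,0,0,1],
  [0.033,-0.029,0,0,0,0,1],
  [0.033,-0.029,0,0,0,0,1],
  [0.033,-0.029,0,0,0,0,1],
  [0.033,-0.029,0,0,0,0,1],
  [0.033,-0.029,0,0,0,0,1],
  [0.033,-0.029,0,0,0,0,1],
  [0.033,-0.029,0,0,0,0,1],
])

```text
t: 1.15
tcp_pos: [0.4003, -0.2462, 0.2453]
tool_rot: [0.993, 0.118, 0.0, -0.0]
force: [2.0, -0.1, 0.1]
finger_gap: 1.002
gripper_force: 0.0
```

Call:
drive_tool([
  [0.033,-0.029,0,0,0,0,1],
  [0.033,-0.029,0,0,0,0,1],
  [0.02,-0.02,0,0,0,0,1],
  [0,0,0,0,0,0,1],
  [0,0,0,0,0,0,1],
])

```text
t: 1.65
tcp_pos: [0.4648, -0.1514, 0.2451]
tool_rot: [0.993, 0.12, -0.0, 0.0]
force: [0.0, 0.2, -1.3]
finger_gap: 1.001
gripper_force: 0.0
```

```bash
python3 - <<'E'
from h import *
import pickle
d=snap('wrist'); pickle.dump(d,open('w1.pkl','wb')); save(d,'w1.png'); s=manip.sense(); print(s['t'],s['tcp_pos'],s['tool_rot'],s['q'],s['qd'].round(3))
P=cloud(d); print((d['z_map']>0).mean())
E
```

```text
1.7 [ 0.4645391  -0.15202039  0.24516923] [ 9.92913840e-01  1.18836033e-01 -3.07291378e-04  9.84204238e-05] [-5.45042844e-01  3.45589576e-01  1.76634062e+00 -6.22675344e-04
  1.03002516e+00  7.87839067e-01] [-0.025 -0.002  0.004  0.003  0.001  0.002]
0.9960234375
```

View pics/w1.png

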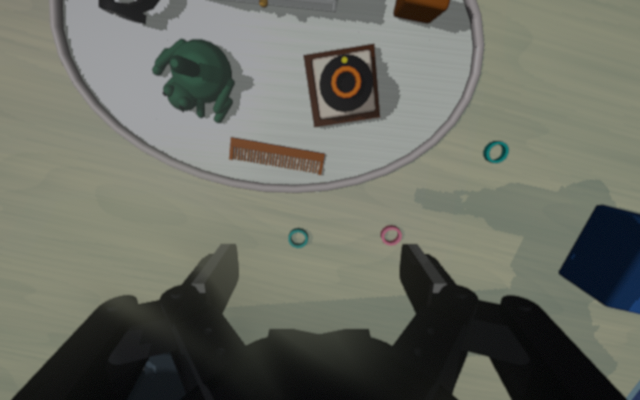

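The wrist view shows the orange ring at (347,82) on the black cap, with the yellow dot at (344,60) and the cradle around them. The frog is near (200,75). The pink ring at (391,234) and the turquoise rings at (298,237) and (496,152) lie on the dresser and are not meant.

```bash
cat > meas.py <<'E'
from h import *
def comps(d,lo,hi,amin=10):
    hsv=cv2.cvtColor(d['image'],cv2.COLOR_RGB2HSV); m=cv2.inRange(hsv,lo,hi)
    return [c for c in cv2.findContours(m,cv2.RETR_EXTERNAL,cv2.CHAIN_APPROX_NONE)[0] if cv2.contourArea(c)>=amin]
def near(w,c,r=.08): return np.hypot(*(w[:2]-c))<r
def measure(d):
    J=np.array([.57,-.157])
    for nm,lo,hi,z in (('ring',(5,150,90),(18,255,255),.075),('dot',(22,120,110),(35,255,255),.065)):
        for c in comps(d,lo,hi,6):
            (u,v),r=cv2.minEnclosingCircle(c); w=onz(d,u,v,z)
            if near(w,J,.05): 
                q=np.array([onz(d,*p[0],z) for p in c]); print(nm,(round(u,1),round(v,1)),'n',len(c),'world',((q.min(0)+q.max(0))/2).round(4),np.ptp(q,axis=0).round(4))
    P=cloud(d); 
    for a,b in ((.063,.067),(.073,.08)):
        q=P[(abs(P[...,2]-(a+b)/2)<(b-a)/2)&(np.hypot(P[...,0]-J[0],P[...,1]-J[1])<.05)]
        if len(q): print('z',a,b,len(q),q.min(0).round(4),q.max(0).round(4),((q.min(0)+q.max(0))/2).round(4))
    hsv=cv2.cvtColor(d['image'],cv2.COLOR_RGB2HSV)
    q=(np.hypot(P[...,0]-J[0],P[...,1]-J[1])<.075)&(abs(P[...,2]-.019)<.004)
    c=P[q][:,:2].astype(np.float32)
    (m,wh,an)=cv2.minAreaRect(c); print('cradle rect',np.round(m,4),np.round(wh,4),round(an,1),len(c))
    q=(np.hypot(P[...,0]-J[0],P[...,1]-J[1])<.06)&(abs(P[...,2]-.043)<.003)
    c=P[q][:,:2].astype(np.float32)
    if len(c): (m,wh,an)=cv2.minAreaRect(c); print('jar rect',np.round(m,4),np.round(wh,4),round(an,1),len(c))
    for a,b in ((.046,.055),(.055,.065),(.065,.073),(.073,.085)):
        q=(P[...,2]>a)&(P[...,2]<b)&(np.hypot(P[...,0]-.56,P[...,1]-0.0)<.09)
        c=P[q]; 
        if len(c): print('post',a,len(c),np.median(c,0).round(4),c.min(0).round(4),c.max(0).round(4))
E
python3 - <<'E'
from meas import *
import pickle
d=pickle.load(open('w1.pkl','rb')); print('wrist');measure(d)
D=pickle.load(open('d0.pkl','rb'))
for n in ('scene','side'): print(n); measure(D[n])
cv2.imwrite('pics/w1c.png',cv2.resize(d['image'][0:140,140:460,::-1],None,fx=2.5,fy=2.5,interpolation=cv2.INTER_CUBIC))
E
```

```text
wrist
ring (345.4, 81.4) n 86 world [ 0.5693 -0.1527  0.075 ] [0.0298 0.0296 0.    ]
dot (344.0, 59.5) n 14 world [ 0.5901 -0.146   0.065 ] [0.0049 0.0047 0.    ]
z 0.063 0.067 1959 [ 0.5411 -0.1816  0.063 ] [ 0.5964 -0.126   0.067 ] [ 0.5687 -0.1538  0.065 ]
z 0.073 0.08 372 [ 0.5544 -0.1674  0.0731] [ 0.5835 -0.1379  0.0775] [ 0.569  -0.1527  0.0753]
cradle rect [ 0.5687 -0.1541] [0.0832 0.0835] 22.3 1574
jar rect [ 0.5686 -0.1539] [0.0639 0.064 ] 22.3 1008
post 0.046 61 [0.545  0.0074 0.0504] [0.5366 0.0055 0.0461] [0.5533 0.0139 0.0549]
post 0.055 74 [0.5442 0.0073 0.0603] [0.5368 0.0057 0.0552] [0.5535 0.0146 0.065 ]
post 0.065 77 [0.5447 0.0077 0.0702] [0.5368 0.0055 0.0651] [0.5536 0.0226 0.073 ]
post 0.073 217 [0.5451 0.0122 0.0766] [0.537  0.0059 0.073 ] [0.5527 0.0216 0.0808]
scene
ring (298.5, 209.5) n 32 world [ 0.5718 -0.1543  0.075 ] [0.0303 0.028  0.    ]
z 0.063 0.067 237 [ 0.5441 -0.1831  0.063 ] [ 0.6004 -0.1286  0.067 ] [ 0.5723 -0.1558  0.065 ]
z 0.073 0.08 43 [ 0.5587 -0.169   0.0731] [ 0.5869 -0.1404  0.0771] [ 0.5728 -0.1547  0.0751]
cradle rect [ 0.5718 -0.156
[... 442 characters left out ...]
 38 world [ 0.5706 -0.1624  0.075 ] [0.0299 0.0324 0.    ]
z 0.063 0.067 271 [ 0.5437 -0.1854  0.063 ] [ 0.5988 -0.1291  0.0669] [ 0.5712 -0.1572  0.065 ]
z 0.073 0.08 52 [ 0.5582 -0.1708  0.073 ] [ 0.5858 -0.141   0.0767] [ 0.572  -0.1559  0.0749]
cradle rect [ 0.5712 -0.1569] [0.0852 0.0843] 22.7 401
jar rect [ 0.5709 -0.1583] [0.064  0.0637] 21.1 231
post 0.046 69 [0.6285 0.0039 0.0508] [ 0.5409 -0.0498  0.0462] [0.6357 0.0305 0.0548]
post 0.055 88 [0.6296 0.0024 0.0607] [ 0.5402 -0.054   0.055 ] [0.6377 0.0308 0.0645]
post 0.065 76 [0.6282 0.0034 0.0693] [ 0.5405 -0.0457  0.0652] [0.6374 0.031  0.073 ]
post 0.073 182 [0.6361 0.0042 0.0775] [ 0.5415 -0.047   0.0732] [0.6495 0.0314 0.0807]
```

View pics/w1c.png

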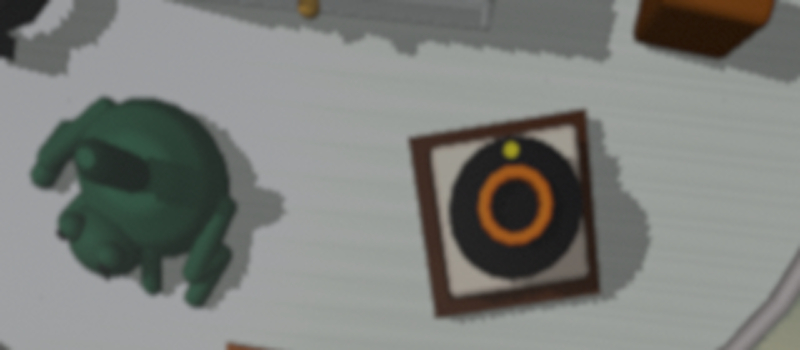

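The crop confirms the orange ring on the cap. Ring top is at z 0.075 with 30 mm outside, and the cap, jar and post heights all match the given sizes. The jar yaw is 22.3°, the dot is at about 20°, and the post is at (0.545–0.549, 0.013). Next I'll move over the ring with the fingers partly closed.

Call:
drive_tool([
  [0.035,0.009,0.02,0,0,0,0.1],
  [0.035,0.009,0.03,0,0,0,0.1],
  [0.033,0.0096,0.03,0,0,0,0.1],
  [0,0,0.03,0,0,0,0.1],
  [0,0,0.02,0,0,0,0.1],
  [0,0,0,0,0,0,0.1],
  [0,0,0,0,0,0,0.1],
], newtons=25)

```text
t: 2.4
tcp_pos: [0.571, -0.1556, 0.1153]
tool_rot: [0.993, 0.118, -0.0, -0.0]
force: [0.3, -0.7, 0.3]
finger_gap: 0.552
gripper_force: 0.0
```

```bash
python3 - <<'E'
from meas import *
import pickle
d=snap('wrist'); pickle.dump(d,open('w2.pkl','wb')); save(d,'w2.png'); s=manip.sense(); print(s['t'],s['tcp_pos'],s['tool_rot'],s['finger_gap'])
measure(d)
P=cloud(d); W=R.from_quat(s['tool_rot']).as_matrix(); Q=(P-s['tcp_pos'])@W
# fingertips: points in tool frame near x~0, |y|<.06, lowest z
m=(abs(Q[...,0])<.02)&(abs(Q[...,1])<.07)&(Q[...,2]>-.06)&(Q[...,2]<.03)
for sg in (1,-1):
    q=Q[m&(Q[...,1]*sg>0)]; print(sg,len(q),q.min(0).round(4),q.max(0).round(4)); 
    t=q[q[:,2]>q[:,2].max()-.006]; print(t.min(0).round(4),t.max(0).round(4))
E
```

```text
2.45 [ 0.57167017 -0.15566718  0.11621734] [9.93032538e-01 1.17837963e-01 6.14134653e-04 4.65666452e-04] 0.5492631229626602
ring (315.2, 225.8) n 123 world [ 0.5702 -0.1526  0.075 ] [0.0304 0.0293 0.    ]
dot (313.0, 192.5) n 22 world [ 0.59   -0.1462  0.065 ] [0.0054 0.0057 0.    ]
z 0.063 0.067 3592 [ 0.541 -0.182  0.063] [ 0.597  -0.1261  0.067 ] [ 0.569  -0.1541  0.065 ]
z 0.073 0.08 763 [ 0.5548 -0.1677  0.0731] [ 0.5843 -0.1382  0.0771] [ 0.5695 -0.1529  0.0751]
cradle rect [ 0.5687 -0.154 ] [0.0835 0.0833] 22.2 2362
jar rect [ 0.5693 -0.154 ] [0.0636 0.0639] 22.2 1629
post 0.046 287 [0.5514 0.0076 0.0508] [ 0.538  -0.0492  0.046 ] [0.6349 0.0325 0.055 ]
post 0.055 572 [0.5536 0.0059 0.0615] [ 0.5381 -0.0526  0.055 ] [0.635  0.0328 0.065 ]
post 0.065 383 [0.5514 0.0075 0.0694] [ 0.5369 -0.0492  0.065 ] [0.635  0.0301 0.073 ]
post 0.073 6032 [0.6369 0.0051 0.0789] [ 0.5381 -0.0494  0.073 ] [0.6499 0.0357 0.0817]
1 8798 [-0.0145  0.0001 -0.06  ] [0.0166 0.0605 0.0124]
[-0.0126  0.0221  0.0066] [0.0095 0.0285 0.0124]
-1 8729 [-0.015  -0.0621 -0.06  ] [ 0.0166 -0.0002  0.0122]
[-0.0124 -0.0358  0.0062] [ 0.0095 -0.0244  0.0122]
```

View pics/w2.png

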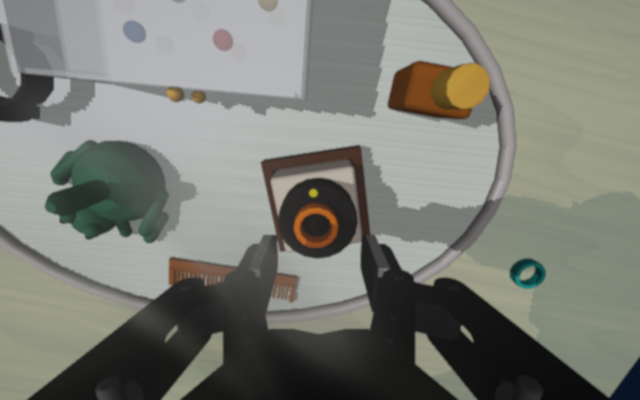

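The wrist view shows the ring at (315,226) on the cap between the open fingers. The flacon is at (440,87) and the frog's post is at about (75,200). The pad measurement shows the wrist camera is off by about 1.5 mm, which I've corrected for. Now I'll descend and grip the ring.

Call:
drive_tool([
  [0.0005,-0.002,0.012,0,0,0,0.1],
  [0,0,0.012,0,0,0,0.1],
  [0,0,0.009,0,0,0,0.1],
  [0,0,0,0,0,0,0.1],
], newtons=25)

```text
t: 2.85
tcp_pos: [0.5704, -0.1517, 0.0807]
tool_rot: [0.993, 0.119, -0.001, -0.001]
force: [-0.7, -0.6, 0.0]
finger_gap: 0.551
gripper_force: 0.0
```

Call:
drive_tool([
  [0,0,0,0,0,0,-0.1],
  [0,0,0,0,0,0,-0.25],
  [0,0,0,0,0,0,-0.4],
  [0,0,0,0,0,0,-0.6],
  [0,0,0,0,0,0,-0.6],
  [0,0,0,0,0,0,-0.6],
], newtons=25)

```text
t: 3.45
tcp_pos: [0.5718, -0.1524, 0.0828]
tool_rot: [0.993, 0.119, 0.0, 0.0]
force: [0.6, -0.6, 2.2]
finger_gap: 0.33
gripper_force: 24.8
```

Call:
drive_tool([
  [0,0,-0.02,0,0,0,-0.6],
  [0,0,-0.03,0,0,0,-0.6],
  [0.004,-0.042,0,0,0,0,-0.6],
  [0.004,-0.042,0,0,0,0,-0.6],
  [0.004,-0.042,0,0,0,0,-0.6],
  [0.0037,-0.042,0,0,0,0,-0.6],
  [0,0,0,0,0,0,-0.6],
  [0,0,0,0,0,0,-0.6],
], newtons=25)

```text
t: 4.25
tcp_pos: [0.5469, 0.0157, 0.1323]
tool_rot: [0.993, 0.12, -0.0, 0.0]
force: [0.7, -0.4, -0.5]
finger_gap: 0.33
gripper_force: 24.7
```

```bash
cat > m3.py <<'E'
from meas import *
import sys
d=snap('wrist'); save(d,sys.argv[1]+'.png'); ss=[manip.sense()]; s=ss[0]; print(s['t'],s['tcp_pos'],s['tool_rot'],s['finger_gap'],s['force'])
P=cloud(d); W=R.from_quat(s['tool_rot']).as_matrix(); Q=(P-s['tcp_pos'])@W
def ext(nm,q):
    if len(q): print(nm,len(q),'tool min/max/mid',q.min(0).round(4),q.max(0).round(4),((q.min(0)+q.max(0))/2).round(4))
hsv=cv2.cvtColor(d['image'],cv2.COLOR_RGB2HSV)
o=(cv2.inRange(hsv,(4,130,60),(20,255,255))>0)
ext('ring',Q[o&(np.abs(Q[...,0])<.025)&(np.abs(Q[...,1])<.03)&(np.abs(Q[...,2])<.05)])
g=(cv2.inRange(hsv,(60,50,8),(95,255,140))>0)
for a in (.055,.06,.065,.07,.075):
    ext('post %.3f'%a,Q[g&(P[...,2]>a)&(P[...,2]<a+.005)&(np.hypot(P[...,0]-.547,P[...,1]-.013)<.02)])
m=(abs(Q[...,0])<.02)&(Q[...,2]>.004)&(Q[...,2]<.02)&~o
ext('f+',Q[m&(Q[...,1]>0)&(Q[...,1]<.04)]); ext('f-',Q[m&(Q[...,1]<0)&(Q[...,1]>-.04)])
d=manip.snapshot('side'); save(d,sys.argv[1]+'_s.png')
E
python3 m3.py w3
```

```text
4.3 [0.54747953 0.01461832 0.13234009] [9.92886361e-01 1.19065251e-01 2.50849485e-04 2.79197718e-04] 0.322732968852553 [0.69215636 0.12818161 0.29567651]
ring 1285 tool min/max/mid [-0.016  -0.0158 -0.0328] [0.0123 0.0257 0.0174] [-0.0018  0.005  -0.0077]
post 0.055 38 tool min/max/mid [ 0.0005 -0.0081  0.0725] [0.0063 0.0075 0.0773] [ 0.0034 -0.0003  0.0749]
post 0.060 46 tool min/max/mid [ 0.0007 -0.008   0.0674] [0.0065 0.0074 0.0722] [ 0.0036 -0.0003  0.0698]
post 0.065 45 tool min/max/mid [-0.0008 -0.0087  0.0625] [0.0065 0.0072 0.0671] [ 0.0029 -0.0007  0.0648]
post 0.070 146 tool min/max/mid [-0.0063 -0.0085  0.0574] [0.0063 0.0077 0.0623] [-0.     -0.0004  0.0598]
post 0.075 159 tool min/max/mid [-0.0044 -0.0069  0.0523] [0.0051 0.0061 0.0573] [ 0.0003 -0.0004  0.0548]
f+ 210 tool min/max/mid [-0.0168  0.0003  0.004 ] [0.012  0.0239 0.017 ] [-0.0024  0.0121  0.0105]
f- 282 tool min/max/mid [-0.0176 -0.0282  0.004 ] [ 0.0122 -0.      0.0177] [-0.0027 -0.0141  0.0109]
```

View pics/w3.png

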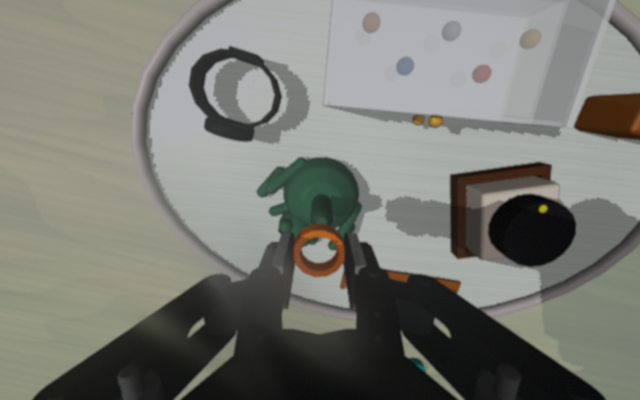

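The wrist view shows the ring held level at (319,250), directly in line above the frog's post tip at about (320,212). Post and ring agree to within about 1 mm, so I'll apply a small trim and go down slowly.

Call:
drive_tool([
  [0.0003,0.0012,0.015,0,0,0,-0.6],
  [0,0,0.014,0,0,0,-0.6],
  [0,0,0.006,0,0,0,-0.6],
  [0,0,0.005,0,0,0,-0.6],
  [0,0,0.005,0,0,0,-0.6],
  [0,0,0.005,0,0,0,-0.6],
  [0,0,0,0,0,0,-0.6],
  [0,0,0,0,0,0,-0.6],
])

```text
t: 5.15
tcp_pos: [0.5478, 0.0136, 0.0824]
tool_rot: [0.993, 0.119, 0.0, 0.0]
force: [0.1, 0.4, 0.2]
finger_gap: 0.327
gripper_force: 24.7
```

```bash
python3 m3.py w4 | head -3
```

```text
5.2 [0.54792824 0.0136686  0.08254164] [9.92932099e-01 1.18683531e-01 2.45899670e-04 7.88051292e-05] 0.3308298131905004 [-0.0476425  -0.22915532 -0.24534851]
ring 1425 tool min/max/mid [-0.0158 -0.0149  0.0053] [0.0126 0.0161 0.0469] [-0.0016  0.0006  0.0261]
post 0.070 196 tool min/max/mid [-0.0122 -0.0167  0.0076] [0.0097 0.0135 0.0125] [-0.0013 -0.0016  0.01  ]
```

Call:
drive_tool([
  [0,0,0.005,0,0,0,-0.6],
  [0,0,0.006,0,0,0,-0.6],
  [0,0,0.006,0,0,0,-0.6],
  [0,0,0.005,0,0,0,-0.6],
  [0,0,0,0,0,0,-0.6],
  [0,0,0,0,0,0,-0.6],
])

```text
t: 5.85
tcp_pos: [0.5476, 0.0137, 0.06]
tool_rot: [0.993, 0.119, -0.0, -0.0]
force: [0.6, -0.6, 0.1]
finger_gap: 0.329
gripper_force: 24.7
```

```bash
python3 - <<'E'
from h import *
d=snap('wrist'); s=manip.sense(); print(s['tcp_pos'],s['force'])
e=snap('side'); a=cv2.resize(d['image'][180:320,230:410],(540,420)); b=cv2.resize(e['image'][150:240,250:370],(560,420))[:, :260]
b=cv2.resize(e['image'][165:235,270:314],(260,414)); b=cv2.copyMakeBorder(b,0,6,0,0,cv2.BORDER_CONSTANT)
cv2.imwrite('pics/w5.png',np.hstack([a,b])[:,:,::-1])
E
```

```text
[0.54775398 0.01363012 0.06019458] [-0.57608098  0.82069128 -0.08510981]
```

View pics/w5.png

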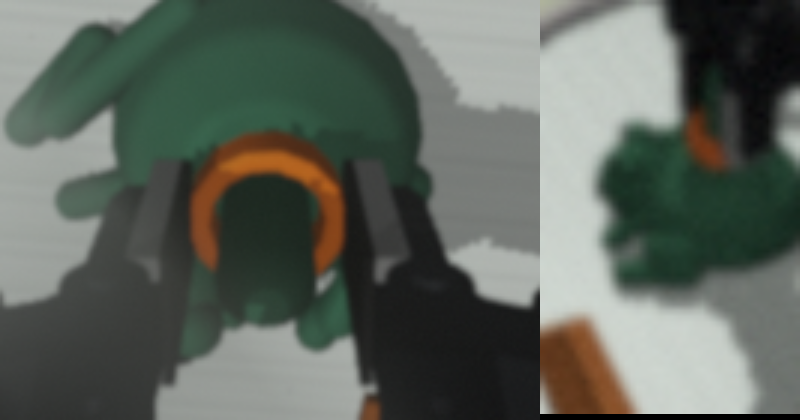

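The ring (left panel, around (268,215)) surrounds the post with even clearance. I'll go 2 mm lower, release and rise.

Call:
drive_tool([
  [0,0,0.002,0,0,0,-0.6],
  [0,0,0,0,0,0,-0.25],
  [0,0,0,0,0,0,-0.1],
  [0,0,0,0,0,0,0.1],
  [0,0,0,0,0,0,0.1],
  [0,0,-0.015,0,0,0,0.1],
  [0,0,-0.03,0,0,0,0.3],
  [0,0,-0.035,0,0,0,1],
  [0,0,0,0,0,0,1],
  [0,0,0,0,0,0,1],
])

```text
t: 6.95
tcp_pos: [0.5482, 0.0136, 0.1392]
tool_rot: [0.993, 0.119, 0.001, 0.0]
force: [0.8, -0.6, -0.6]
finger_gap: 0.998
gripper_force: 0.0
```

```bash
python3 - <<'E'
from h import *
d=snap('wrist'); s=manip.sense(); print(s['t'],s['tcp_pos'],s['force'],s['q'])
hsv=cv2.cvtColor(d['image'],cv2.COLOR_RGB2HSV); P=cloud(d)
q=P[(cv2.inRange(hsv,(4,130,60),(20,255,255))>0)&(np.hypot(P[...,0]-.547,P[...,1]-.013)<.03)]
print('ring',len(q),q.min(0).round(4),q.max(0).round(4))
t=q[q[:,2]>np.percentile(q[:,2],60)];print(np.percentile(q[:,2],[5,50,90,98]).round(4))
A=np.c_[t[:,:2],np.ones(len(t))];print('slopes',np.linalg.lstsq(A,t[:,2],rcond=None)[0])
cv2.imwrite('pics/w6.png',cv2.resize(d['image'][130:330,200:440],(720,600))[:,:,::-1])
E
```

```text
7.0 [0.54731471 0.01370363 0.13816242] [-0.01755688 -0.36157694 -0.72981899] [-1.79123158e-01  5.76527552e-01  1.72453015e+00 -1.09215957e-05
  8.40946776e-01  1.15389235e+00]
ring 423 [ 0.5337 -0.002   0.0374] [0.5602 0.0287 0.0716]
[0.0414 0.048  0.049  0.0495]
slopes [-0.00612181  0.01159953  0.05209913]
```

View pics/w6.png

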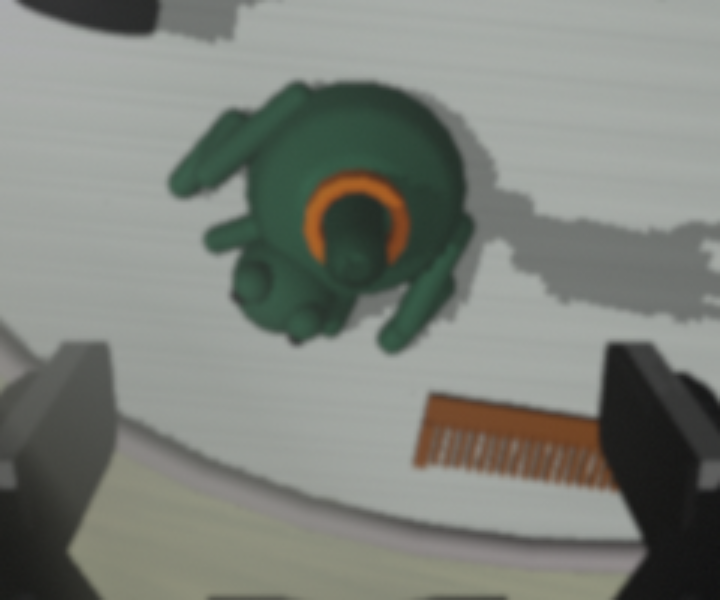

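The ring lies level on the frog's back (top at z 0.048–0.049) and the frog hasn't moved. Next I'll check clearances around the jar for the turn.

```bash
python3 - <<'E'
from h import *
import pickle
d=pickle.load(open('w2.pkl','rb')); P=cloud(d)
r=P-np.array([.5707,-.1548,0]); rho=np.hypot(r[...,0],r[...,1]); th=np.degrees(np.arctan2(r[...,1],r[...,0]))
v,u=np.mgrid[0:400,0:640]
ok=(P[...,2]>.055)&(P[...,2]<.1)&(rho<.16)&(rho>.035)&(v<232)
for a in range(-180,180,10):
    q=ok&(th>=a)&(th<a+10)
    if q.sum()>3: print(a,q.sum(),rho[q].min().round(3),P[q][rho[q].argmin()].round(3))
E
```

```text
-50 17 0.118 [ 0.661 -0.231  0.055]
-40 891 0.102 [ 0.659 -0.206  0.055]
-30 2390 0.095 [ 0.658 -0.193  0.055]
-20 152 0.105 [ 0.67  -0.19   0.055]
10 916 0.088 [ 0.653 -0.125  0.06 ]
20 3522 0.081 [ 0.647 -0.126  0.063]
30 3810 0.085 [ 0.644 -0.112  0.062]
40 4447 0.093 [ 0.642 -0.095  0.056]
50 4192 0.106 [ 0.639 -0.074  0.056]
60 1727 0.118 [ 0.629 -0.052  0.061]
```

Call:
drive_tool([
  [-0.0044,0.0423,0,0,0,0,1],
  [-0.0044,0.0423,0,0,0,0,1],
  [-0.0044,0.0423,0,0,0,0,1],
  [-0.0042,0.0423,0,0,0,0,1],
  [0,0,0.02,0,0,0,1],
  [0,0,0.015,0,0,0,1],
  [0,0,0,0,0,0,1],
  [0,0,0,0,0,0,1],
], newtons=80)

```text
t: 7.8
tcp_pos: [0.5698, -0.1544, 0.102]
tool_rot: [0.993, 0.119, -0.001, -0.001]
force: [-0.2, 0.5, -0.4]
finger_gap: 0.998
gripper_force: 0.0
```

```bash
python3 - <<'E'
from meas import *
d=snap('wrist'); s=manip.sense(); print(s['t'],s['tcp_pos'],s['tool_rot'],s['force'],s['q']); measure(d)
E
```

```text
7.85 [ 0.57041178 -0.15453706  0.10283204] [ 9.92921577e-01  1.18770065e-01 -5.33576643e-04 -3.59780632e-04] [-0.20449465 -0.06412804  0.06818934] [-4.53531394e-01  6.74989139e-01  1.63275362e+00  3.58868794e-05
  8.35136701e-01  8.79138609e-01]
dot (315.0, 197.0) n 24 world [ 0.59   -0.1462  0.065 ] [0.0056 0.0055 0.    ]
z 0.063 0.067 5227 [ 0.5414 -0.1817  0.063 ] [ 0.5971 -0.1266  0.067 ] [ 0.5692 -0.1542  0.065 ]
cradle rect [ 0.5688 -0.1541] [0.0835 0.0833] 22.3 2661
jar rect [ 0.5694 -0.1539] [0.0634 0.0639] 22.2 1828
post 0.046 957 [0.5512 0.0076 0.0485] [ 0.5305 -0.0496  0.0461] [0.635  0.0322 0.055 ]
post 0.055 700 [0.5538 0.006  0.0614] [ 0.5378 -0.0528  0.055 ] [0.6349 0.0316 0.065 ]
post 0.065 483 [0.5516 0.0074 0.0693] [ 0.538  -0.0495  0.065 ] [0.635  0.0314 0.073 ]
post 0.073 6262 [6.371e-01 2.000e-04 7.890e-02] [ 0.5383 -0.0484  0.073 ] [0.6499 0.0278 0.0815]
```

Call:
drive_tool([
  [0.0005,0.0005,0.018,0,0,0,1],
  [0,0,0.018,0,0,0,1],
  [0,0,0.006,0,0,0,1],
  [0,0,0,0,0,0,0.6],
  [0,0,0,0,0,0,0.45],
  [0,0,0,0,0,0,0.35],
  [0,0,0,0,0,0,0.2],
  [0,0,0,0,0,0,0],
  [0,0,0,0,0,0,0],
  [0,0,0,0,0,0,0],
], newtons=80)

```text
t: 8.85
tcp_pos: [0.5718, -0.1551, 0.0631]
tool_rot: [0.993, 0.119, 0.001, 0.0]
force: [-1.1, 2.0, 5.9]
finger_gap: 0.627
gripper_force: 82.7
```

Call:
drive_tool([
  [0,0,0,0,0,-3,0],
  [0,0,0,0,0,-4,0],
  [0,0,-0.0002,0,0,-4,0],
  [0,0,-0.0002,0,0,-4,0],
  [0,0,0,0,0,0,0],
])

```text
t: 9.35
tcp_pos: [0.5721, -0.1556, 0.0636]
tool_rot: [0.969, 0.248, 0.001, 0.001]
force: [-0.5, 0.2, 6.4]
finger_gap: 0.627
gripper_force: 82.7
```

```bash
cat > m4.py <<'E'
from h import *
d=snap('wrist'); s=manip.sense(); 
Rm=R.from_quat(s['tool_rot']).as_matrix()
print(s['t'],s['tcp_pos'],s['force'].round(1),s['ft_torque'].round(2),s['finger_gap'],s['gripper_force'],'tool x yaw',np.degrees(np.arctan2(Rm[1,0],Rm[0,0])))
hsv=cv2.cvtColor(d['image'],cv2.COLOR_RGB2HSV); P=cloud(d)
m=cv2.inRange(hsv,(22,110,90),(35,255,255)); m[np.hypot(P[...,0]-.571,P[...,1]+.155)>.045]=0
p=P[m>0].mean(0) if m.any() else None
print('dot',p,'angle',np.degrees(np.arctan2(p[1]+.1542,p[0]-.5692)) if p is not None else '')
q=(np.hypot(P[...,0]-.569,P[...,1]+.154)<.06)&(abs(P[...,2]-.043)<.0035)
c=P[q][:,:2].astype(np.float32)
if len(c): a,b,e=cv2.minAreaRect(c); print('jar',a,b,e,np.median(P[q][:,2]))
q=(np.hypot(P[...,0]-.569,P[...,1]+.154)<.02)&(P[...,2]<.1); print('cap top z',np.median(P[q][:,2]))
E
python3 m4.py
```

```text
9.4 [ 0.57211079 -0.15555955  0.06359784] [-0.9  0.5  5.8] [0.27 0.16 0.11] 0.624139581485932 82.71836204454303 tool x yaw 28.66244752747348
dot [ 0.58782006 -0.14225102  0.06599772] angle 32.68935317556757
jar (0.5700473189353943, -0.15458036959171295) (0.06305841356515884, 0.06405754387378693) 23.68606948852539 0.04304088928189018
cap top z 0.06580705436098414
```

Call:
drive_tool([
  [0,0,-0.0002,0,0,-5,0],
  [0,0,-0.0002,0,0,-5,0],
  [0,0,-0.0002,0,0,-5,0],
  [0,0,-0.0002,0,0,-5,0],
  [0,0,-0.0002,0,0,-5,0],
  [0,0,0,0,0,0,0],
])

```text
t: 10.0
tcp_pos: [0.5724, -0.1553, 0.0647]
tool_rot: [0.892, 0.452, 0.001, 0.001]
force: [0.0, 2.1, 6.9]
finger_gap: 0.626
gripper_force: 82.8
```

```bash
python3 m4.py
```

```text
10.05 [ 0.57238509 -0.15528984  0.06472152] [0.1 1.9 6.7] [0.32 0.1  0.13] 0.6240109711784297 82.84385221078992 tool x yaw 53.652544559400845
dot [ 0.58116692 -0.13603396  0.06709331] angle 56.62501825129266
jar (0.5779775381088257, -0.1507035493850708) (0.04471087083220482, 0.06359855085611343) 24.237775802612305 0.0430183254820963
cap top z 0.06688990309313944
```

Call:
drive_tool([
  [0,0,-0.0002,0,0,-5,0],
  [0,0,-0.0003,0,0,-5,0],
  [0,0,-0.0003,0,0,-5,0],
  [0,0,-0.0003,0,0,-5,0],
  [0,0,-0.0003,0,0,-3,0],
  [0,0,0,0,0,0,0],
])

```text
t: 10.65
tcp_pos: [0.572, -0.155, 0.0663]
tool_rot: [0.784, 0.62, 0.001, 0.001]
force: [-1.7, 3.0, 8.2]
finger_gap: 0.623
gripper_force: 83.0
```

```bash
python3 m4.py
```

```text
10.7 [ 0.57192613 -0.1550054   0.06630613] [-1.7  2.9  8.3] [0.45 0.27 0.04] 0.6195847920443046 83.03400747478008 tool x yaw 76.64156385927141
dot [ 0.57270381 -0.13328769  0.06880117] angle 80.4885607745406
jar (0.5687822699546814, -0.15307839214801788) (0.06320737302303314, 0.0606650747358799) 24.115032196044922 0.04299904406908281
cap top z 0.06846854493953983
```

The cap is now at about 56° relative to the jar, inside the free range, and the torque has dropped. I'll lift a little first and check the jar.

Call:
drive_tool([
  [0,0,-0.002,0,0,0,0],
  [0,0,-0.003,0,0,0,0],
  [0,0,-0.003,0,0,0,0],
  [0,0,0,0,0,0,0],
  [0,0,0,0,0,0,0],
])

```text
t: 11.2
tcp_pos: [0.5714, -0.1554, 0.0721]
tool_rot: [0.785, 0.62, 0.0, 0.0]
force: [-0.7, 0.4, -0.1]
finger_gap: 0.625
gripper_force: 83.7
```

```bash
python3 m4.py
```

```text
11.25 [ 0.57128183 -0.15536172  0.07203999] [-1.  -0.2 -0.1] [-0.02 -0.03  0.06] 0.6235621757598583 83.70495999231935 tool x yaw 76.62019984614726
dot [ 0.5721394  -0.13373882  0.07451536] angle 81.82496033605094
jar (0.56893390417099, -0.15363845229148865) (0.06329601258039474, 0.06189049780368805) 24.22938346862793 0.043042218726445286
cap top z 0.07423194765439185
```

Call:
drive_tool([
  [0,0,-0.005,0,0,0,0],
  [0,0,-0.007,0,0,0,0],
  [0,0,-0.007,0,0,0,0],
  [0,0,-0.007,0,0,0,0],
  [0,0,-0.004,0,0,0,0],
  [0,0,0,0,0,0,0],
  [0,0,0,0,0,0,0],
  [0,0,0,0,0,0,0],
])

```text
t: 12.05
tcp_pos: [0.571, -0.1551, 0.1018]
tool_rot: [0.785, 0.62, -0.0, -0.0]
force: [-0.4, 0.1, -0.4]
finger_gap: 0.621
gripper_force: 83.7
```

```bash
python3 m4.py; python3 - <<'E'
from h import *
a=snap('side')['image'][140:290,230:430]; b=snap('scene')['image'][150:300,240:440]
cv2.imwrite('pics/fin.png',np.hstack([cv2.resize(a,(400,300)),cv2.resize(b,(400,300))])[:,:,::-1])
E
```

```text
12.1 [ 0.57104231 -0.15516595  0.10180429] [-0.6  0.1 -0.3] [-0.01  0.05 -0.04] 0.6229033962476878 83.72004769742489 tool x yaw 76.62321841221947
dot [ 0.57182045 -0.13346385  0.1042011 ] angle 82.79764457095077
jar (0.5687988996505737, -0.15440407395362854) (0.06408281624317169, 0.06308320164680481) 24.007028579711914 0.04309201401193574
cap top z 0.04971759719943916
```

View pics/fin.png

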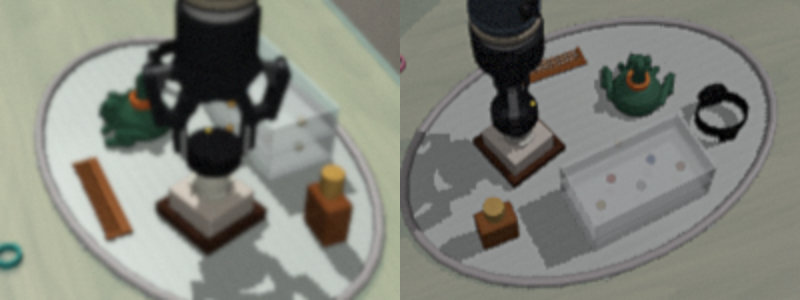

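Both views show the cap held level above the jar's bare neck, the jar in its cradle and the ring on the frog's back. Everything else is where it was. The cap's top is at z 0.104, so its edge is at 0.084, about 2 cm above the jar.

```bash
python3 -c "
from station import manip
print(manip.sign_off())"
```

```text
the job is handed in; nothing more can be done
None
```

The job is handed in: the ring lies on the frog's back, the cap is unscrewed and held level about 2 cm above the jar, and the jar stands in its cradle; the robot took about 12 s of the 48 s allowed.

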